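Close up the cores in the carrying rack and drop the keeper bar

ROBOT

A 6-joint arm with a two-finger parallel gripper is mounted at the origin on a cart in front of the work surface, level with it; the furniture and walls round the work are solid. World frame = base frame: x ahead of the robot, y to its left, z up, the work surface at z = 0. Lengths are in m, angles in rad, forces in N, time in s.
With the tool pointing down it reaches from about 0.35 to 0.775 m from the base axis. Payload 5.5 kg.
Tool frame: the origin (TCP) lies at the very end of the fingers, on their centre line; the grasp point (between the pads) lies env.pinch_z behind it (env.pinch_z is the distance from the TCP to the grasp point, in m); z points along the fingers, y is the line along which they close (so a half turn about z gives the same grasp; the last joint's range is limited). The gripper opens to 85 mm and grips with 20 to 120 N. Pads are 22 mm wide; open, the fingers measure 114 mm over their backs; the gripper's body (76 mm by 85 mm) begins 54 mm behind the grasp point. The pads swing forward as they close: fully open they stand 13 mm farther back than shut.
Start: joints at [1.199, 0.313, 0.046, 1.304, 0, 1.431], TCP at [0.132, 0.56, 0.231] pointing down, gripper open.
Joint ranges: [-2.76, 2.76], [-0.86, 1.69], [-1.03, 1.26], [-2.2, 2.34], [-1.47, 1.5], [-3.14, 3.14]. Speed limits (rad/s): [2.57, 2.57, 3.14, 3.14, 3.14, 3.14].

INTERFACE

Orientations are given as a unit quaternion [w, x, y, z].
In Python, from workcell import env, eyes gives the robot as it stands.
- The arm moves only by the shell command python3 -m jog 'ROWS' [FORCE]. ROWS is JSON, one flat list of numbers, 7 for each row, row after row: the shift along the world's x, y, z as a fraction of full scale, then the turn, a rotation vector about the world's x, y, z as a fraction of full scale, then the opening, from -1 (shut) to 1 (fully open), so that 0 is half open. A call has 1 to 12 rows; each row is the pose to reach, as a shift and turn from the pose commanded when the call began, turning the shorter way round; what a row does not reach only later rows make up. Full scale, the value 1, is 20 cm for a shift and pi rad for a turn. A row lasts 1/12 s, in which the tool goes at most 41.7 mm and 7.16 degrees, less where a joint would pass 70% of its speed; a pose out of reach is approached as far as the arm can. A call with a number of a shift or a turn outside -1 to 1 is refused whole. A call with a gripper value outside its range is refused whole. The fingers move at their own pace and stop on an object; FORCE is the grip in N (left out, the last holds). Time passes only in rows, so rows that repeat a pose let the fingers close. It gives the time, the measured TCP pose, the force, the opening and the grip force at its end, in the units of the state.
- env.get_state(): the state, without advancing time (a new reading comes with each control period).
- eyes.read_camera(name): name is "scene" or "top" or "wrist"; returns (picture, depth): 384x512x3 uint8, red, green, blue; 384x512 float32, m along the optical axis (not along the pixel's ray), 0 where there is no reading.
- eyes.calibration(name): a dict with "fx", "fy", "cx", "cy" (pixels), "R" (3x3) and "t" (3): a world point X has camera coordinates R X + t; the wrist camera has in their place "tool_from_camera" (4x4, takes a point from camera to tool coordinates, whose origin is the TCP and whose axes are the flange's). Camera axes: x right, y down, z forward; pixel columns grow to the right and rows downward; lengths in m; the calibration is good to about 2 mm. A picture is of the moment at which its call begins: read the wrist's pose just before it. calibration takes no time and is no camera call.
- env.hand_in(): hands the job in; it is judged then, once.
The state is a dict: "clock": time; "joint_pos": joint angles; "qvel": joint speeds; "tau": joint torques, N m; "tcp_pos": TCP position; "orientation": TCP orientation; "wrist_force": force on the tool from outside, world axes, zero at the start; "ft_torque": the same for the moment, N m; "finger_gap": finger opening in m; "grip_force": force on a finger pad.
Only numpy, scipy, OpenCV 4.12 (cv2) and the standard library are available. Lean on these libraries where they do the work, as an engineer would, in place of code of your own. Each camera call takes 0.05 s, during which the arm holds its last target. There are 200 camera calls.

TASK

Get the rack ready to be carried to the water bath: push the row of four small cores standing in its channel, all together, along to the end stop until they are fully home with no gaps left, then push the red-tipped keeper bar over and right down behind them into its notch. Only push with the fingertips: nothing is picked up, the cores stay standing in the channel, and the spare core and the other things on the table stay where they are.

Things in the scene. Friction and masses are not known exactly. Their poses are not given: they have to be found in the camera images.
- rack: Fixed steel carrying rack, a straight open-topped channel. Origin: on the table under its middle; y axis along the channel towards the end stop, x across it (away from the robot), z up. Channel floor at z = 12 mm, 53.6 mm wide; side rails 3 mm thick, top at z = 34 mm, 66 mm wide outside, from y = -150 to +150 mm, then a flared mouth to -172. A low carrying loop at each end reaches y = +190 and -197 mm.
- stop_face (a point): Middle of the end stop's face, at channel floor level: x 0, y +150, z 12 mm of the rack. The stop is an upright plate 52 mm high. With the four cores touching and home against it, the back of the row is 200.8 mm from this face, 3 mm short of the keeper bar. Sliding the whole row takes about 3 to 8 N; at the stop the force rises sharply.
- notch (a point): Where the middle of the keeper bar rests when down, between two notch ears (6 mm wide across the rack, tops at z = 39.5 mm, 12 mm apart) on the far rail: x +33, y -57.8, z 38.5 mm of the rack. The ears are no higher than the bar's own top (42.5 mm).
- keeper_hinge (a point): Centre of the keeper bar's hinge axis, on the rail nearer the robot: x -36, y -57.8, z 38.5 mm of the rack. The axis is parallel to the rack's y axis.
- keeper (a joint): Keeper bar's angle (rad): 0 = down, level across the channel in its notch; 1.57 = upright; more = leaning outward over the robot's side, up to 2.45. Aluminium bar 8 x 8 mm, 88 mm from hinge axis to end, the last 16 mm a red grip 13 mm thick. The hinge is stiff: the bar stays at any angle it is left at; about 1 N at its tip moves it.
- keeper_tip (a point): Middle of the keeper bar's red grip, 80 mm from the hinge axis; with the bar down it is at x +44, y -57.8, z 38.5 mm of the rack.
- core_a: Small speckled asphalt core, number 1 from the end stop in the row standing in the rack's channel; 50.2 mm across, 53 mm tall, about 0.23 kg. Origin at the centre of its underside, z up. The cores stand touching or up to 2 mm apart.
- core_b: Small speckled asphalt core, number 2 from the end stop in the row standing in the rack's channel; 50.2 mm across, 51 mm tall, about 0.23 kg. Origin at the centre of its underside, z up. The cores stand touching or up to 2 mm apart.
- core_c: Small speckled asphalt core, number 3 from the end stop in the row standing in the rack's channel; 50.2 mm across, 49 mm tall, about 0.23 kg. Origin at the centre of its underside, z up. The cores stand touching or up to 2 mm apart.
- core_d: Small speckled asphalt core, number 4 from the end stop in the row standing in the rack's channel; 50.2 mm across, 51 mm tall, about 0.23 kg. Origin at the centre of its underside, z up. The cores stand touching or up to 2 mm apart.
- spare_core: spare small asphalt core, 50 mm across, 49 mm tall, standing on the table beside the rack; origin at the centre of its underside
- stone_jar: clear screw-top jar of stone grains, 51 mm across, 72 mm tall, on the table on the far side of the rack; origin at the centre of its underside
- tin: closed grey-white round tin, 66 mm across, 44 mm tall, on the table on the far side of the rack; origin at the centre of its underside
- ref_block: ground steel reference block 34 x 50 x 34 mm on the table on the robot's side of the rack; origin at the centre of its underside
- marker: blue-capped white marker pen, 135 mm long, 18 mm thick, lying on the table on the robot's side of the rack; origin at the centre of its underside
Mind the look-alikes: they are no part of the job. What is shaped like the core_b but orange or turquoise is not meant.

How it is judged:
By the outcome, as a careful person would: the job done as asked, in the order asked, and still so for the second after the job is handed in, with the robot touching nothing.
It also fails if it takes over 45 s, if anything falls off the work surface, if the arm or the gripper's body presses on something with over 40 N, if the wrist force passes 120 N, or if a joint passes its speed limit or range.

## Working session

There is one attempt and no reset: what is moved stays moved. The work goes in short steps, Python scripts to look and compute and a shell command to move; the robot and the scene stay as the last step left them, time stands still between calls to the robot, and variables do not carry over. Pictures are saved under pics/ and viewed, at most 10 in all, crops included, and the job is handed in when it is done.

```bash
ls; mkdir -p pics
cat > h.py <<'E'
import numpy as np, cv2
from workcell import env, eyes
def grab(n,save):
    p,d=eyes.read_camera(n); cv2.imwrite(f'pics/{save}.png',p[:,:,::-1]); np.savez(f'{save}.npz',p=p,d=d); return p,d
def cloud(n,d):
    c=eyes.calibration(n); v,u=np.mgrid[:384,:512]
    P=np.stack([(u-c['cx'])/c['fx']*d,(v-c['cy'])/c['fy']*d,d],-1)
    return (P-np.array(c['t']))@np.array(c['R'])
E
python3 - <<'E'
from h import *
for n in('top','scene'): grab(n,n+'0')
s=env.get_state();print(s['tcp_pos'],s['orientation'],env.pinch_z,s['finger_gap'])
a=cv2.imread('pics/top0.png');print({k:np.round(v,3).tolist() for k,v in eyes.calibration('top').items()})
E
```

```text
pics
[0.13193646 0.55918446 0.23051475] [-2.08271357e-04  1.15633428e-01  9.93291623e-01 -7.86296856e-04] 0.0187 0.08524435873275753
{'fx': 400.532, 'fy': 400.532, 'cx': 250.518, 'cy': 185.054, 'R': [[0.002, -1.0, 0.015], [-0.987, -0.004, -0.16], [0.16, -0.015, -0.987]], 't': [0.056, 0.563, 0.888]}
```

View pics/top0.png

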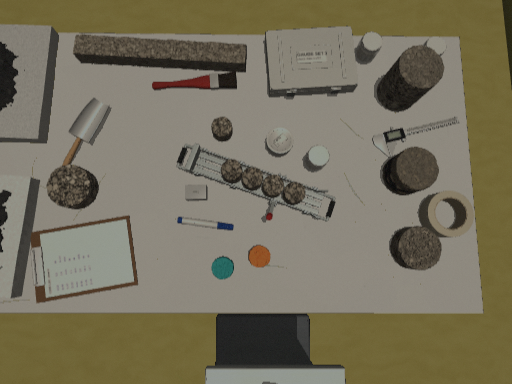

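View pics/scene0.png

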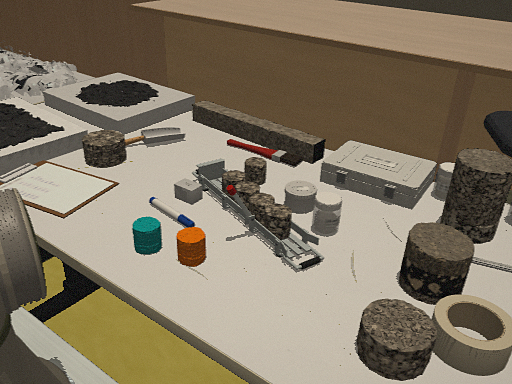

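The top view shows the rack from (183,157), the stop plate end, to (330,208), the mouth. The four cores are at (232,170), (251,179), (272,186) and (293,192). The keeper's red tip at (269,216) leans to the robot's side. The spare core is at (222,128). The turquoise (223,267) and orange (259,256) look-alikes are not part of the job.

Run:
```python
from h import *
z=np.load('top0.npz');p,d=z['p'],z['d'];W=cloud('top',d)
c=cv2.resize(p[130:240,165:345],None,fx=4.4,fy=4.4,interpolation=cv2.INTER_CUBIC);cv2.imwrite('pics/c1.png',c[:,:,::-1])
roi=np.zeros(d.shape,bool);roi[140:225,172:340]=1
H=W[...,2]
m=roi&(H>.043)&(H<.075)&(d>0)
n,l,st,ce=cv2.connectedComponentsWithStats(m.astype(np.uint8))
for i in range(1,n):
    if st[i,4]>15: print(st[i],ce[i].round(1),np.median(W[l==i],0).round(4),H[l==i].max().round(4))
# table level
t=np.zeros(d.shape,bool);t[230:250,280:400]=1;print('table',np.median(H[t]))
# rack rails: height 26-40mm
m=roi&(H>.026)&(H<.041)
q=W[m][:,:2];np.save('rail.npy',W[m])
r=cv2.minAreaRect((q*1000).astype(np.float32));print(r,m.sum())
hsv=cv2.cvtColor(p,cv2.COLOR_RGB2HSV);red=roi&((hsv[...,0]<8)|(hsv[...,0]>172))&(hsv[...,1]>150)&(hsv[...,2]>70)
print('red',red.sum(),np.argwhere(red).mean(0),np.median(W[red],0))
```

```text
[281 143  10  10  31] [285.9 147.9] [ 0.6522 -0.0267  0.0436] 0.0459
[185 144  15  28 172] [191.9 157. ] [0.6273 0.194  0.0521] 0.0565
[306 145  24  24 424] [317.2 156.8] [ 0.6244 -0.0953  0.0706] 0.0748
[272 149   9   5  20] [276.6 151.1] [ 0.6445 -0.0052  0.0436] 0.0452
[ 221  160   84   45 1504] [262.5 181.7] [0.5676 0.0308 0.0608] 0.0687
[270 200   7   9  38] [272.7 203.9] [0.5183 0.0076 0.0516] 0.0744
table -0.0003279762003502474
((596.2565307617188, 50.344879150390625), (362.2017822265625, 175.8772430419922), 81.65504455566406) 1040
red 30 [216.16666667 268.86666667] [0.48462047 0.0190863  0.11422308]
```

View pics/c1.png

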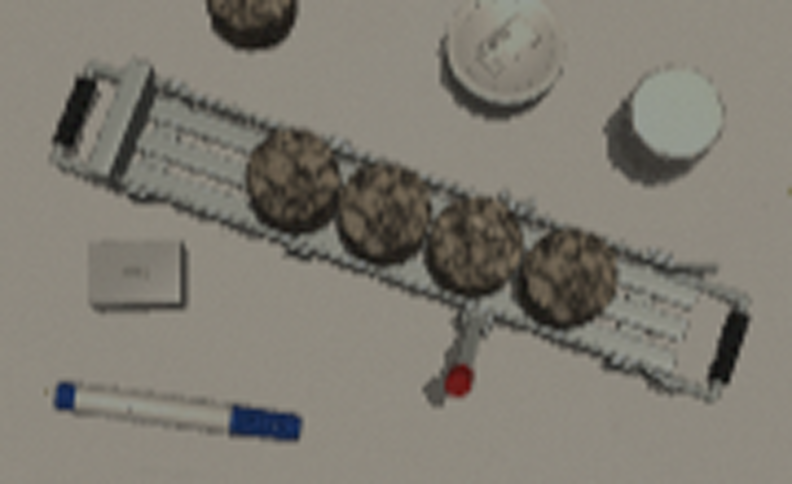

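```bash
cat > fit.py <<'E'
from h import *
from scipy.optimize import minimize
def cores(W,H,roi,k=4):
    q=W[roi&(H>.056)&(H<.07)]
    _,lab,c=cv2.kmeans((q[:,:2]*1000).astype(np.float32),k,None,(3,50,.1),10,cv2.KMEANS_PP_CENTERS)
    out=[cv2.minEnclosingCircle((q[lab[:,0]==i,:2]*1000).astype(np.float32)) for i in range(k)]
    o=np.argsort(-c[:,1]);return [(c[i].round(1),np.round(out[i][0],1),round(out[i][1],1),np.median(q[lab[:,0]==i,2]).round(4)) for i in o]
E
python3 - <<'E'
from fit import *
z=np.load('top0.npz');p,d=z['p'],z['d'];W=cloud('top',d);H=W[...,2]
roi=np.zeros(d.shape,bool);roi[155:210,215:310]=1
C=cores(W,H,roi)
for c in C:print(c)
# rail fit: yaw, offset ; points z 28..38mm
R=np.load('rail.npy');R=R[(R[:,2]>.029)&(R[:,2]<.037)][:,:2]*1000
def cost(a):
    t,o=a;n=np.array([np.cos(t),np.sin(t)]);x=R@n-o
    return np.minimum(np.abs(np.abs(x)-31.5),6).sum()
c0=C[1][0]
best=None
for t in np.radians(np.arange(-30,-5,.5)):
    for o in np.arange(-15,16,2):
        n=np.array([np.cos(t),np.sin(t)]);a=[t,c0@n+o];v=cost(a)
        if best is None or v<best[0]:best=(v,a)
for s in(1,-1):
  pass
r=minimize(cost,best[1],method='Nelder-Mead');t,o=r.x
print('alt',len(R),r.fun,np.degrees(t),o)
n=np.array([np.cos(t),np.sin(t)]);a=np.array([-np.sin(t),np.cos(t)])
for c in C: print('core x,y in rack axes',c[0]@n-o,c[0]@a, c[1]@n-o,c[1]@a)
S=np.zeros(d.shape,bool);S[140:176,172:212]=1
q=W[S&(H>.045)&(H<.066)]*1000;print('stop',len(q),np.percentile(q[:,:2]@a,[2,10,50,90,98]),np.percentile(q[:,:2]@n-o,[1,50,99]))
q=R;print('rail y ext',np.percentile(R@a,[0,2,98,100]))
K=np.zeros(d.shape,bool);K[198:222,262:282]=1
for lo in range(20,120,10):
    q=W[K&(H*1000>lo)&(H*1000<lo+10)]*1000
    if len(q):print(lo,len(q),np.median(q@np.r_[n,0]-o),np.median(q@np.r_[a,0]))
E
```

```text
(array([594.5, 102.5], dtype=float32), array([594.9, 102.1]), 24.7, np.float64(0.0633))
(array([577.6,  54.3], dtype=float32), array([577.7,  54.8]), 24.8, np.float64(0.061))
(array([559.5,   6.3], dtype=float32), array([546.6,   4.8]), 37.7, np.float64(0.0593))
(array([546.1, -43.3], dtype=float32), array([574.7, -54.9]), 58.0, np.float64(0.0612))
alt 806 3474.334630588699 -19.42818337319589 527.7893335483968
core x,y in rack axes -1.2347334121263884 294.40915929252645 -0.7244597272456303 294.1649856524293
core x,y in rack axes -1.1399282242094841 243.3323356763342 -1.2119120664444836 243.83713660026922
core x,y in rack axes -2.2432735581336374 192.04499168453728 -13.90979902598906 186.3395395481956
core x,y in rack axes 1.617913310829863 140.81207420468144 32.44787910582647 139.38567199474488
stop 162 [386.09791118 386.96300325 392.20354112 397.3734886  398.76288265] [-32.24364358  -1.10642534  30.72819845]
rail y ext [ 64.47343365  75.49910682 385.78388297 418.54459411]
20 10 -30.44487145458197 178.59794413067823
30 25 -29.482366539689224 177.9731004831045
40 26 -36.286140170712855 179.32670462357453
50 9 -42.09782678212497 179.8873503619082
60 5 -47.661725643232785 177.19457820099205
70 8 -52.9573160860798 179.9714316358412
80 9 -60.121389601060685 178.49137361058348
90 7 -65.24566748550666 179.43554826604526
100 8 -71.10192882122433 180.01042937104933
110 33 -79.48742048875818 178.56925836736198
```

```bash
python3 -m jog '[0.49,-0.81,0,0,0,-0.13,-1, 0.49,-0.81,0,0,0,-0.13,-1, 0.49,-0.81,0,0,0,-0.13,-1, 0.49,-0.81,0,0,0,-0.13,-1, 0.49,-0.81,0,0,0,-0.13,-1, 0.49,-0.81,0,0,0,-0.13,-1]'
python3 -m jog '[0.49,-0.81,0,0,0,-0.14,-1, 0.49,-0.81,0,0,0,-0.14,-1, 0.49,-0.81,0,0,0,-0.14,-1, 0.49,-0.81,0,0,0,-0.14,-1, 0.49,-0.81,0,0,0,-0.14,-1, 0.49,-0.81,0,0,0,-0.14,-1]'
python3 -m jog '[0.49,-0.81,0,0,0,-0.13,-1, 0.49,-0.81,0,0,0,-0.13,-1, 0.49,-0.81,0,0,0,-0.13,-1, 0.49,-0.81,0,0,0,-0.13,-1, 0.49,-0.81,0,0,0,-0.13,-1, 0.49,-0.81,0,0,0,-0.13,-1]'
python3 -m jog '[0.5,-0.82,0,0,0,-0.134,-1, 0.5,-0.82,0,0,0,-0.134,-1, 0.5,-0.82,0,0,0,-0.134,-1, 0.5,-0.82,0,0,0,-0.134,-1, 0.5,-0.82,0,0,0,-0.134,-1, 0.5,-0.82,0,0,0,-0.134,-1,0.5,-0.82,0,0,0,-0.134,-1]'
python3 -c "
from h import *
s=env.get_state();print(s)
p,d=grab('wrist','w1')
from scipy.spatial.transform import Rotation as R
print(R.from_quat(np.array(s['orientation'])[[1,2,3,0]]).as_matrix())
print(eyes.calibration('wrist'))"
```

```text
clock: 0.6
tcp_pos: [0.2313, 0.3941, 0.2311]
orientation: [0.0, 0.317, 0.948, -0.001]
wrist_force: [-0.6, -0.9, -0.2]
finger_gap: 0.0121
grip_force: 0.0
clock: 1.1
tcp_pos: [0.3299, 0.233, 0.2311]
orientation: [0.0, 0.516, 0.856, -0.0]
wrist_force: [0.9, 1.3, 0.4]
finger_gap: 0.0002
grip_force: 0.0
clock: 1.6
tcp_pos: [0.4287, 0.0711, 0.2309]
orientation: [0.001, 0.679, 0.734, 0.0]
wrist_force: [1.0, 0.6, 0.0]
finger_gap: -0.0003
grip_force: 0.0
clock: 2.18
tcp_pos: [0.5264, -0.0902, 0.2303]
orientation: [-0.001, 0.816, 0.577, -0.0]
wrist_force: [-0.8, 0.8, 0.2]
finger_gap: 0.0
grip_force: 0.0
{'clock': 2.1833, 'joint_pos': array([-3.20423752e-01,  2.35500942e-01, -6.06892360e-02,  1.27650071e+00,
        6.08303094e-04,  1.58990637e+00]), 'qvel': array([ 0.03163883, -0.03407961, -0.03441293,  0.01255247,  0.00285658,
        0.0003257 ]), 'tau': array([ -1.28238793, -42.63870478,  30.55954456,  -0.38271365,
        -0.0985468 ,  -0.04350477]), 'tcp_pos': array([ 0.52642253, -0.09021585,  0.2303437 ]), 'orientation': array([-9.43126817e-04,  8.16408832e-01,  5.77473488e-01, -3.16798085e-04]), 'wrist_force': array([-0.7531917 ,  0.78349435,  0.21864768]), 'ft_torque': array([ 0.05626403,  0.00175707, -0.03022518]), 'grip_force': 0.0, 'finger_gap': 2.5118048476137833e-05}
[[ 3.33048540e-01  9.42908314e-01 -1.60653497e-03]
 [ 9.42909509e-01 -3.33046961e-01  1.17406914e-03]
 [ 5.71987958e-04 -1.90583912e-03 -9.99998020e-01]]
{'fx': 313.0592618327162, 'fy': 313.0592618327162, 'cx': 255.12604578609566, 'cy': 190.00908720373167, 'tool_from_camera': array([[ 2.48916773e-04, -9.47942601e-01, -3.18441146e-01,
         8.24042695e-02],
       [ 9.99999826e-01,  6.55690239e-05,  5.86485324e-04,
        -5.13573432e-04],
       [-5.35074548e-04, -3.18441236e-01,  9.47942452e-01,
        -1.43685248e-01],
       [ 0.00000000e+00,  0.00000000e+00,  0.00000000e+00,
         1.00000000e+00]])}
```

View pics/w1.png

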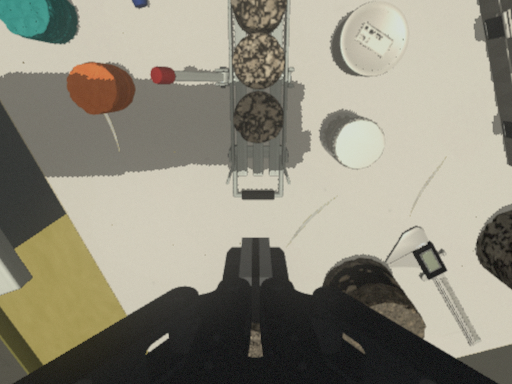

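The wrist view looks along the channel: rail edges run up columns ~233 and ~286, core d is at (258,117), the keeper tip at (163,75) and the fingers at (257,260), on the rack axis.

```bash
cat > wr.py <<'E'
from h import *
from scipy.spatial.transform import Rotation as R
N=np.array([.9431,-.3326]);A=np.array([.3326,.9431])
def wcloud(d,s):
    c=eyes.calibration('wrist');v,u=np.mgrid[:384,:512]
    P=np.stack([(u-c['cx'])/c['fx']*d,(v-c['cy'])/c['fy']*d,d],-1)
    T=c['tool_from_camera'];P=P@T[:3,:3].T+T[:3,3]
    M=R.from_quat(np.array(s['orientation'])[[1,2,3,0]]).as_matrix()
    return P@M.T+s['tcp_pos']
def rack(W): # rack coords mm
    q=W*1000;return np.stack([q[...,:2]@N-527,q[...,:2]@A-236.5,q[...,2]],-1)
E
python3 - <<'E'
from wr import *
s=env.get_state();d=np.load('w1.npz')['d'];Q=rack(wcloud(d,s))
x,y,z=Q[...,0],Q[...,1],Q[...,2]
print('tcp',rack(s['tcp_pos']))
for y0 in range(-150,-20,20):
    m=(y>y0)&(y<y0+20)&(z>29)&(z<38)&(d>0)
    l=x[m&(x<-20)&(x>-38)];r=x[m&(x>20)&(x<38)]
    print(y0,len(l),len(r),np.median(l) if len(l) else 0,np.median(r) if len(r) else 0)
m=(z>57)&(z<70)&(abs(x)<30)&(y<-73)&(y>-130);print('d',m.sum(),cv2.minEnclosingCircle(Q[m][:,:2].astype(np.float32)),np.median(z[m]))
m=(z>50)&(x<-40)&(x>-100)&(abs(y+57)<30);q=Q[m];print(len(q),np.median(q[:,1]),q[q[:,2].argmax()],q[q[:,0].argmin()])
E
```

```text
tcp [  -1.43031894 -145.83486839  230.61273549]
-150 93 83 -27.73864527270689 30.56210665440642
-130 58 57 -27.089737111768528 29.099315122777625
-110 55 63 -26.798325953139567 29.437615702217386
-90 67 67 -26.55336909148548 29.11836322605768
-70 75 104 -27.063060198971698 30.275346829564
-50 78 76 -26.62338911273693 29.482101878246283
-30 69 76 -26.951945955356393 29.112181806817944
d 1962 ((1.2337372303009033, -94.77005767822266), 24.982500076293945) 63.172637217048475
783 -56.461748902833165 [-74.22604604 -57.01932382 119.2785273 ] [-84.2916216  -58.32957587 112.1354769 ]
```

```bash
python3 -m jog '[0.01,-0.003,-0.2,0,0,0,-1, 0.01,-0.003,-0.4,0,0,0,-1, 0.01,-0.003,-0.6,0,0,0,-1, 0.01,-0.003,-0.8,0,0,0,-1, 0.01,-0.003,-0.92,0,0,0,-1, 0.01,-0.003,-1,0,0,0,-1, 0.01,-0.003,-1,0,0,0,-1]'
python3 -m jog '[0,0,-0.025,0,0,0,-1, 0,0,-0.05,0,0,0,-1, 0.007,0.019,-0.05,0,0,0,-1, 0.013,0.038,-0.05,0,0,0,-1, 0.02,0.057,-0.05,0,0,0,-1, 0.027,0.075,-0.05,0,0,0,-1, 0.033,0.094,-0.05,0,0,0,-1, 0.04,0.113,-0.05,0,0,0,-1, 0.047,0.132,-0.05,0,0,0,-1, 0.053,0.151,-0.05,0,0,0,-1]'
python3 -c "
from wr import *
s=env.get_state();print(rack(s['tcp_pos']),s['wrist_force'][:2]@N,s['wrist_force'][:2]@A,s['wrist_force'])"
```

```text
clock: 2.82
tcp_pos: [0.5243, -0.0877, 0.0278]
orientation: [-0.003, 0.815, 0.579, -0.002]
wrist_force: [-0.1, 0.7, -1.5]
finger_gap: -0.0002
grip_force: 0.0
clock: 3.65
tcp_pos: [0.5392, -0.0626, 0.0222]
orientation: [0.002, 0.817, 0.577, -0.001]
wrist_force: [-2.6, -8.3, 2.8]
finger_gap: -0.0001
grip_force: 0.0
[   2.35988756 -116.17176049   22.23185057] 0.36271405705011084 -8.706960553832266 [-2.55370529 -8.33167021  2.77946168]
```

```bash
python3 -m jog '[0.007,0.019,0,0,0,0,-1, 0.013,0.038,0,0,0,0,-1, 0.02,0.057,0,0,0,0,-1, 0.027,0.075,0,0,0,0,-1, 0.033,0.094,0,0,0,0,-1, 0.04,0.113,0,0,0,0,-1, 0.047,0.132,0,0,0,0,-1, 0.053,0.151,0,0,0,0,-1, 0.06,0.17,0,0,0,0,-1, 0.066,0.189,0,0,0,0,-1, 0.073,0.208,0,0,0,0,-1]'
python3 -c "
from wr import *
s=env.get_state();print(rack(s['tcp_pos']),s['wrist_force'][:2]@N,s['wrist_force'][:2]@A,s['wrist_force'])"
```

```text
clock: 4.57
tcp_pos: [0.5535, -0.021, 0.0222]
orientation: [0.002, 0.817, 0.577, -0.001]
wrist_force: [-3.7, -8.7, 4.6]
finger_gap: 0.0
grip_force: 0.0
[  2.03123955 -72.2418971   22.18412928] -0.6228305558045939 -9.410617529298904 [-3.71713848 -8.66747669  4.59334295]
```

```bash
F='from wr import *
s=env.get_state();print(rack(s["tcp_pos"]),s["wrist_force"][:2]@A)'
python3 -m jog '[0.003,0.009,0,0,0,0,-1, 0.007,0.019,0,0,0,0,-1, 0.01,0.028,0,0,0,0,-1, 0.013,0.038,0,0,0,0,-1]'; python3 -c "$F"
python3 -m jog '[0.002,0.005,0,0,0,0,-1, 0.003,0.009,0,0,0,0,-1]'; python3 -c "$F"
```

```text
clock: 4.9
tcp_pos: [0.5559, -0.0133, 0.022]
orientation: [0.002, 0.817, 0.577, -0.001]
wrist_force: [-2.7, -8.2, 3.6]
finger_gap: -0.0003
grip_force: 0.0
[  1.72791079 -64.15439513  21.99999914] -8.66257025947357
clock: 5.07
tcp_pos: [0.5566, -0.0115, 0.022]
orientation: [0.002, 0.817, 0.577, -0.001]
wrist_force: [-2.4, -8.3, 3.8]
finger_gap: -0.0001
grip_force: 0.0
[  1.72660587 -62.19627291  21.99567337] -8.659486311488406
```

```bash
F='from wr import *
s=env.get_state();print(rack(s["tcp_pos"]),s["wrist_force"][:2]@A)'
python3 -m jog '[0.001,0.002,0,0,0,0,-1, 0.002,0.005,0,0,0,0,-1]'|grep force; python3 -c "$F"
python3 -m jog '[0.001,0.002,0,0,0,0,-1, 0.002,0.005,0,0,0,0,-1]'|grep wrist; python3 -c "$F"
python3 -m jog '[0.001,0.002,0,0,0,0,-1, 0.002,0.005,0,0,0,0,-1]'|grep wrist; python3 -c "$F"
```

```text
wrist_force: [-2.2, -8.2, 3.3]
grip_force: 0.0
[  1.72873158 -61.25570329  21.99966223] -8.490477281193115
wrist_force: [-4.1, -11.7, 4.8]
[  1.72610924 -60.83294569  22.00956591] -12.426281576699704
wrist_force: [-4.8, -15.4, 5.6]
[  1.79037745 -60.72599498  22.0776213 ] -16.15225858694453
```

```bash
F='from wr import *
s=env.get_state();print(rack(s["tcp_pos"]),s["wrist_force"][:2]@A)'
python3 -m jog '[0.002,0.005,0,0,0,0,-1, 0.003,0.009,0,0,0,0,-1, 0.003,0.009,0,0,0,0,-1]'|grep wrist; python3 -c "$F"
```

```text
wrist_force: [-6.9, -19.3, 6.6]
[  1.76608475 -60.59101285  22.13005494] -20.457399387008838
```

```bash
python3 -m jog '[-0.01,-0.028,0,0,0,0,-1, -0.03,-0.085,0,0,0,0,-1, -0.066,-0.189,0,0,0,0,-1, -0.066,-0.189,0.2,0,0,0,-1, -0.066,-0.189,0.4,0,0,0,-1, -0.066,-0.189,0.6,0,0,0,-1, -0.066,-0.189,0.65,0,0,0,-1]'
python3 -m jog '[-0.166,0.117,0,0,0,0,-1, -0.33,0.235,0,0,0,0,-1, -0.496,0.352,0,0,0,0,-1, -0.496,0.352,0,0,0,0,-1, -0.496,0.352,-0.14,0,0,0,-1, -0.496,0.352,-0.27,0,0,0,-1, -0.496,0.352,-0.27,0,0,0,-1, -0.496,0.352,-0.27,0,0,0,-1]'
python3 - <<'E'
from wr import *
s=env.get_state();print(rack(s['tcp_pos']))
p,d=grab('wrist','w2');Q=rack(wcloud(d,s));x,y,z=[Q[...,i] for i in range(3)]
m=(z>50)&(x<-40)&(x>-95)&(abs(y+57)<15);q=Q[m];print(len(q),np.median(q[:,1]),q[q[:,2].argmax()],q[q[:,0].argmin()])
m=(z>57)&(z<70)&(abs(x)<32)&(y<-2)&(y>-70);print('d',m.sum(),cv2.minEnclosingCircle(Q[m][:,:2].astype(np.float32)))
E
```

```text
clock: 6.4
tcp_pos: [0.5483, -0.0436, 0.1579]
orientation: [0.003, 0.816, 0.578, 0.003]
wrist_force: [0.6, -1.2, 0.2]
finger_gap: -0.0003
grip_force: 0.0
clock: 7.07
tcp_pos: [0.4445, 0.0279, 0.0965]
orientation: [-0.001, 0.816, 0.578, -0.001]
wrist_force: [-0.2, -0.1, 0.3]
finger_gap: 0.0002
grip_force: 0.0
[-117.06491556  -62.37654943   96.51616226]
10374 -51.10817888273701 [-70.15987755 -48.53549601 182.91101016] [-94.99344897 -49.74904327 151.5707989 ]
d 5613 ((0.8223839998245239, -24.867536544799805), 25.506366729736328)
```

View pics/w2.png

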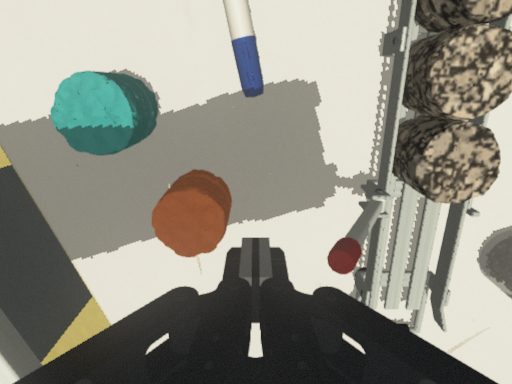

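The wrist view has the fingertips at (257,255) beside the red tip (345,255), with the core row home and standing up the right side. The look-alikes at (105,112) and (192,215) are well clear. Next I swing the keeper over.

```bash
python3 -m jog '[0.044,-0.015,0,0,0,0,-1, 0.087,-0.031,0,0,0,0,-1, 0.131,-0.046,0,0,0,0,-1, 0.174,-0.062,0,0,0,0,-1, 0.218,-0.077,0,0,0,0,-1, 0.262,-0.092,0,0,0,0,-1, 0.305,-0.108,0,0,0,0,-1, 0.349,-0.123,0,0,0,0,-1, 0.392,-0.139,0,0,0,0,-1, 0.436,-0.154,0,0,0,0,-1, 0.48,-0.169,0,0,0,0,-1, 0.523,-0.185,0,0,0,0,-1]'
python3 - <<'E'
from wr import *
s=env.get_state();print(rack(s['tcp_pos']))
p,d=grab('top','t2');Q=rack(cloud('top',d))
hsv=cv2.cvtColor(p,cv2.COLOR_RGB2HSV);r=((hsv[...,0]<8)|(hsv[...,0]>172))&(hsv[...,1]>150)&(hsv[...,2]>50);r[:140]=0;r[225:]=0
print(r.sum(),Q[r].mean(0) if r.any() else '')
E
```

```text
clock: 8.12
tcp_pos: [0.5514, -0.0096, 0.0972]
orientation: [-0.0, 0.816, 0.578, -0.0]
wrist_force: [-1.1, 0.2, -0.7]
finger_gap: -0.0003
grip_force: 0.4
[ -3.80784232 -62.18321536  97.16266078]
0
```

```bash
python3 -m jog '[0.024,-0.008,-0.03,0,0,0,-1, 0.047,-0.017,-0.06,0,0,0,-1, 0.071,-0.025,-0.09,0,0,0,-1, 0.071,-0.025,-0.09,0,0,0,-1, 0.066,-0.023,0.06,0,0,0,-1, 0.066,-0.023,0.2,0,0,0,-1, -0.05,-0.25,0.3,0,0,0,-1, -0.05,-0.35,0.3,0,0,0,-1, -0.05,-0.35,0.3,0,0,0,-1]'
python3 - <<'E'
from wr import *
s=env.get_state();print(rack(s['tcp_pos']))
p,d=grab('wrist','w3');Q=rack(wcloud(d,s))
hsv=cv2.cvtColor(p,cv2.COLOR_RGB2HSV);r=((hsv[...,0]<8)|(hsv[...,0]>172))&(hsv[...,1]>150)&(hsv[...,2]>50)
print(r.sum(),np.median(Q[r],0) if r.any() else '')
E
```

```text
clock: 8.92
tcp_pos: [0.5407, -0.0834, 0.1593]
orientation: [0.002, 0.817, 0.576, 0.0]
wrist_force: [-0.5, 0.2, -0.6]
finger_gap: -0.0
grip_force: 0.0
[  10.69743877 -135.26558235  159.28252792]
51 [ 29.4608845  -53.14581482  87.61936489]
```

View pics/w3.png

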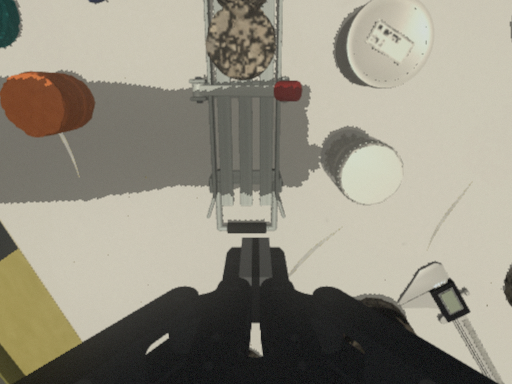

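The keeper bar now leans across the channel with its red tip at (288,91), over the far rail and clear of the jar (370,172) and tin (390,42). Now I press it down from above the tip.

```bash
F='from wr import *
s=env.get_state();print(rack(s["tcp_pos"]),s["wrist_force"])'
python3 -m jog '[0.137,0.154,0,0,0,0,-1, 0.274,0.308,0,0,0,0,-1, 0.274,0.308,-0.1,0,0,0,-1, 0.274,0.308,-0.2,0,0,0,-1, 0.274,0.308,-0.3,0,0,0,-1, 0.274,0.308,-0.35,0,0,0,-1, 0.274,0.308,-0.4,0,0,0,-1, 0.274,0.308,-0.45,0,0,0,-1, 0.274,0.308,-0.5,0,0,0,-1, 0.274,0.308,-0.53,0,0,0,-1, 0.274,0.308,-0.55,0,0,0,-1]'|grep clock; python3 -c "$F"
python3 -m jog '[0,0,-0.01,0,0,0,-1, 0,0,-0.02,0,0,0,-1]'|grep clock;  python3 -c "$F"
```

```text
clock: 9.88
[ 40.41500723 -54.84447334  47.07666617] [ 0.27204153 -0.62968646  0.2883364 ]
clock: 10.05
[ 39.59235655 -54.97647126  44.08488957] [-4.77595615  0.62149392 18.90212624]
```

```bash
F='from wr import *
s=env.get_state();print(rack(s["tcp_pos"]),s["wrist_force"])'
python3 -m jog '[0,0,-0.003,0,0,0,-1, 0,0,-0.005,0,0,0,-1]'|grep clock;  python3 -c "$F"
python3 -m jog '[0,0,0.1,0,0,0,-1, 0,0,0.3,0,0,0,-1, 0,0,0.5,0,0,0,-1, -0.15,-0.3,0.6,0,0,0,-1, -0.2,-0.45,0.6,0,0,0,-1, -0.2,-0.45,0.6,0,0,0,-1, -0.2,-0.45,0.6,0,0,0,-1]'
python3 - <<'E'
from wr import *
s=env.get_state();print(rack(s['tcp_pos']))
p,d=grab('wrist','w4');Q=rack(wcloud(d,s))
hsv=cv2.cvtColor(p,cv2.COLOR_RGB2HSV);r=((hsv[...,0]<8)|(hsv[...,0]>172))&(hsv[...,1]>150)&(hsv[...,2]>50)
print(r.sum(),np.percentile(Q[r],[5,50,95],axis=0) if r.any() else '')
p,d=grab('scene','s4');cv2.imwrite('pics/s4c.png',cv2.resize(p[140:280,170:350,::-1],None,fx=4,fy=4,interpolation=cv2.INTER_CUBIC))
E
```

```text
clock: 10.22
[ 39.57072456 -54.95699166  44.18622355] [-4.77377559  0.80369104 16.96862633]
clock: 10.8
tcp_pos: [0.5537, -0.1104, 0.1632]
orientation: [0.0, 0.817, 0.576, -0.0]
wrist_force: [1.1, 0.4, 0.3]
finger_gap: -0.0001
grip_force: 0.0
[  31.90210649 -156.43336324  163.15147465]
205 [[ 39.43203137 -60.34914356  44.04279498]
 [ 45.66425324 -56.75890961  45.64739101]
 [ 51.91208979 -53.05875252  46.85898205]]
```

View pics/w4.png

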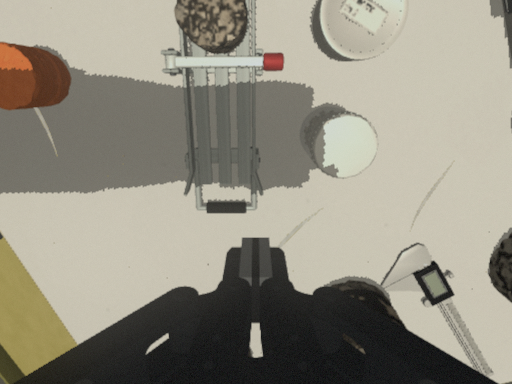

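View pics/s4c.png

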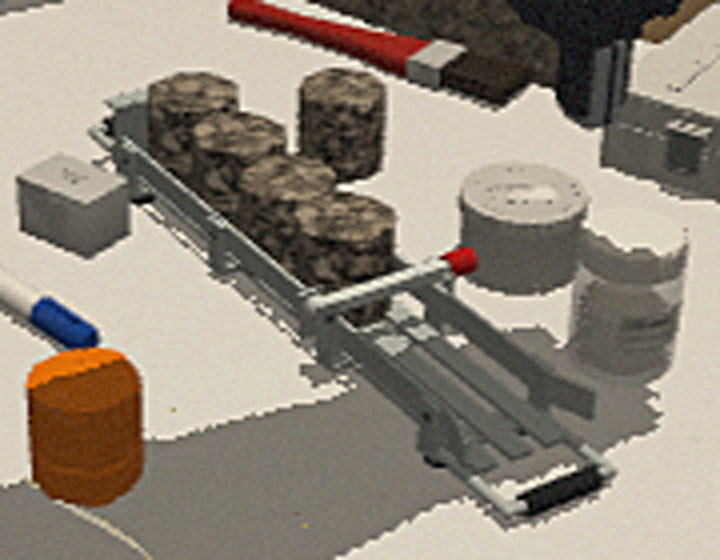

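The wrist view shows the bar level across the channel, with its red grip at (273,62) just past the far rail. Its top measures 45.6 mm, against 45 mm expected when down. The scene crop shows the four cores standing tight against the stop, and the spare core and other things where they were.

```bash
python3 -c "
from workcell import env
print(env.hand_in())"
```

```text
the job is handed in; nothing more can be done
None
```

I pushed the four cores home against the end stop and pressed the keeper bar down into its notch behind them, then handed the job in at about 11 s on the robot's clock; the hand-in gave no verdict.

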